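# Pack the touch-up kit on the quayside paint table

### The arm

A 7-joint arm with a two-finger parallel gripper is mounted at the origin on the work surface. World frame = base frame: x ahead of the robot, y to its left, z up, the work surface at z = 0. Lengths are in m, angles in rad, forces in N, time in s.
With the tool pointing down it reaches from about 0.425 to 0.925 m from the base axis. Payload 6.8 kg.
Tool frame: the origin (TCP) lies midway between the tips of the shut fingers; the grasp point (between the pads) lies 19 mm behind it; z points along the fingers, y is the line along which they close (so a half turn about z gives the same grasp; the last joint's range is limited). The gripper opens to 85 mm and grips with 20 to 120 N. Pads are 22 mm wide; open, the fingers measure 114 mm over their backs; the gripper's body (76 mm by 85 mm) begins 54 mm behind the grasp point. The pads swing forward as they close: fully open they stand 13 mm farther back than shut.
Start: joints at [-1.225, 0.477, 0.022, 1.555, -0.011, 1.109, -0.083], TCP at [0.296, 0.607, 0.231] pointing down, gripper open.
Joint ranges: [-2.96, 2.96], [-0.34, 2.1], [-1.41, 1.46], [0.24, 2.44], [-1.37, 4.51], [0.17, 1.92], [-2.96, 2.96]. Speed limits (rad/s): [2.39, 2.39, 3.14, 3.14, 3.14, 3.14, 3.14].

### API

Orientations are given as a unit quaternion [w, x, y, z].
In Python, from station import bot, imaging gives the robot as it stands.
- The arm moves only by the tool move_arm, never from a script. Its argument "commands" is a list that holds one entry, the list of rows, each a list of 7 numbers: the shift along the tool's x, y, z in m, then the turn, a rotation vector about the tool's x, y, z in degrees, then the finger opening in m, from 0 to 0.0854. In form: [[[x, y, z, rx, ry, rz, grip], ...]]. A call has 1 to 20 rows; each row shifts and turns the commanded pose from where the row before left it, along the tool's axes as they then stand; what a row does not reach is not made up. A row lasts 1/8 s, in which the tool goes at most 62.5 mm and 10.7 degrees, less where a joint would pass 70% of its speed; a pose out of reach is approached as far as the arm can. A call is refused whole if a number of a shift passes 0.0625 or a number of a turn 10.7, either way. A call with a gripper value outside its range is refused whole. The fingers move at their own pace and stop on an object; "squeeze" is the grip in N (left out, the last holds). Time passes only in rows, so rows that do not move let the fingers close. It gives the time, the measured TCP pose, the force, the opening and the grip force at its end, in the units of the state.
- bot.get_obs(): the state, without advancing time (a new reading comes with each control period).
- imaging.read_camera(name): name is "scene" or "top"; returns the picture (384x512x3 uint8, red, green, blue); there is no depth.
- imaging.calibration(name): a dict with "intrinsics" (3x3 intrinsics, pixels), "k1" (the pictures are not rectified: a ray, as slopes to the right and down, at radius r is drawn at 1 + k1 r^2 times it, then the intrinsics apply), "extrinsics" (4x4, takes a point from camera to world coordinates). Camera axes: x right, y down, z forward; pixel columns grow to the right and rows downward; lengths in m; the calibration is good to about 2 mm. A picture is of the moment at which its call begins. calibration takes no time and is no camera call.
- bot.hand_in(): hands the job in; it is judged then, once.
The state is a dict: "t": time; "q": joint angles; "joint_vel": joint speeds; "joint_torque": joint torques, N m; "eef_pos": TCP position; "tool_rot": TCP orientation; "contact_force": force on the tool from outside, world axes, zero at the start; "torque": the same for the moment, N m; "gripper_width": opening from 0.0 (shut) to 1.0 (fully open); "grasp_force": force on a finger pad.
Only numpy, scipy, OpenCV 4.12 (cv2) and the standard library are available. Lean on these libraries where they do the work, as an engineer would, in place of code of your own. Each camera call takes 0.05 s, during which the arm holds its last target. There are 200 camera calls.

### The job

Pack the touch-up kit: put the wide closed tin, the slim closed tin, the cork sanding block and the flat solvent can into the wooden kit tray, each upright and fully down in the recess made for its shape and size, the long sides of block and can along those of their recesses. The open tin of paint and the pointed wood offcut do not belong to the kit: leave them standing where they are.

Things in the scene. Friction and masses are not known exactly. Their poses are not given: they have to be found in the camera images.
- wide_tin: the wide closed paint tin: steel, round, 60 mm diameter, 48 mm high, paper label, flat lid on (a bare steel disc inside a low rim). Origin: centre of the underside; z up. Stands upright loose on the table.
- slim_tin: the slim closed paint tin: steel, round, 36 mm diameter, 55 mm high, paper label, lid on. Origin: centre of the underside; z up. Stands upright loose on the table.
- sanding_block: the sanding block: rectangular cork block on a 6 mm dark rubber sole, 70 (x) x 48 (y) x 32 mm high, two thin dark grooves along x on its top. Origin: centre of the underside; z up. Stands upright loose on the table.
- solvent_can: the flat solvent can: rectangular aluminium can, 46 (x) x 26 (y) x 56 mm high with square shoulders, paper label round its sides, and on top a black screw cap 14 mm across, 8 mm high (64 mm in all), 12 mm off centre towards +x. Origin: centre of the underside; z up. Stands upright loose on the table.
- open_tin: look-alike that does not belong to the kit: an OPEN steel tin, 60 mm diameter, 48 mm high, without label or lid, one sees the blue paint inside. Origin: centre of the underside; z up. Stands upright loose on the table.
- offcut: look-alike that does not belong to the kit: a plain wood offcut, 34 mm wide (y), 28 mm high, 83 mm long along x (from -41.5 to +41.5 mm), its +x end cut to a point. Origin: centre of the underside; z up. Lies loose on the table. Small loose odds and ends up to 6 mm high (a steel disc 36 mm across, a 36 x 20 mm wooden wedge) lie between the things.
- nest_wide: the wide tin's nest: fixed level light-wood board, 100 (x) x 88 (y) x 14 mm, one of four in the kit tray. Origin: centre of its underside, 5 mm above the table. Its middle has a felt-lined recess 8 mm deep; the recess floor is 6 mm above the origin. Recess: round, 76 mm diameter (the larger round one). The plywood tray is 222 x 198 mm, walls 8 mm, rim 20 mm over the table.
- nest_slim: the slim tin's nest: fixed level light-wood board, 100 (x) x 88 (y) x 14 mm, one of four in the kit tray. Origin: centre of its underside, 5 mm above the table. Its middle has a felt-lined recess 8 mm deep; the recess floor is 6 mm above the origin. Recess: round, 52 mm diameter (the smaller round one). The boards lie two by two, 102 mm apart along x, 91 mm along y, all at one yaw.
- nest_block: the sanding block's nest: fixed level light-wood board, 100 (x) x 88 (y) x 14 mm, one of four in the kit tray. Origin: centre of its underside, 5 mm above the table. Its middle has a felt-lined recess 8 mm deep; the recess floor is 6 mm above the origin. Recess: rectangular, 86 (x) x 64 (y) mm (the larger rectangular one). Which board is in which quarter of the tray changes.
- nest_can: the solvent can's nest: fixed level light-wood board, 100 (x) x 88 (y) x 14 mm, one of four in the kit tray. Origin: centre of its underside, 5 mm above the table. Its middle has a felt-lined recess 8 mm deep; the recess floor is 6 mm above the origin. Recess: rectangular, 62 (x) x 42 (y) mm (the smaller rectangular one).
Mind the look-alikes: they are no part of the job. Leave any green or purple look-alike of the wide_tin alone.

How it is judged:
At the end, for the whole second after the job is handed in: Each kit thing rests released and upright (0.12 rad) in its own recess: underside within 3.5 mm of its floor, centre within 12.5 mm of the board centre, block and can within 0.45 rad of the recess sides; open tin and offcut within 30 mm of their starts, not tipped (horizontal distance between wide_tin and nest_wide below 0.0125 m and z of wide_tin in the frame of nest_wide below 0.0095 m and angle between each of wide_tin, slim_tin, sanding_block, solvent_can's own z axis and vertical below 0.12 rad and linear speed of each of wide_tin, slim_tin, sanding_block, solvent_can below 0.02 m/s and angular speed of each of wide_tin, slim_tin, sanding_block, solvent_can below 0.2 rad/s and horizontal distance between slim_tin and nest_slim below 0.0125 m and z of slim_tin in the frame of nest_slim below 0.0095 m and horizontal distance between sanding_block and nest_block below 0.0125 m and z of sanding_block in the frame of nest_block below 0.0095 m and horizontal distance between solvent_can and nest_can below 0.0125 m and z of solvent_can in the frame of nest_can below 0.0095 m and angle between the x axis of sanding_block and the x axis of nest_block, either way round below 0.45 rad and angle between the x axis of solvent_can and the x axis of nest_can, either way round below 0.45 rad and distance of each of open_tin, offcut from where it was at the start of the episode below 0.03 m and angle between each of open_tin, offcut's own z axis and vertical below 0.2 rad); the robot touches nothing.
It fails at once if the open tin is moved more than 30 mm or tipped (distance of open_tin from where it was at the start of the episode above 0.03 m or angle between open_tin's own z axis and vertical above 0.5 rad).
It fails at once if the wood offcut is moved more than 30 mm or tipped (distance of offcut from where it was at the start of the episode above 0.03 m or angle between offcut's own z axis and vertical above 0.5 rad).
It also fails if it takes over 96 s, if anything falls off the work surface, if the arm or the gripper's body presses on something with over 40 N, if the wrist force passes 120 N, or if a joint passes its speed limit or range.

## Working session

There is one attempt and no reset: what is moved stays moved. The work goes in short steps, Python scripts to look and compute and a tool call to move; the robot and the scene stay as the last step left them, time stands still between calls to the robot, and variables do not carry over. Pictures are saved under pics/ and viewed, at most 14 in all, crops included, and the job is handed in when it is done.

Besides the shell and the picture viewer there is one more tool, called after "Emit:" as name(argument=value, ...), one argument or row to a line, values as JSON. move_arm: Moves the arm, as the interface text tells. Its arguments: {"type":"object","properties":{"commands":{"type":"array","items":{"type":"array","items":{"type":"array","items":{"type":"number"}}}},"squeeze":{"type":"number"}},"required":["commands"]}

```bash
mkdir -p pics; ls; cat > h.py <<'E'
import numpy as np, cv2
from station import bot, imaging
def snap(cam,name):
    im=imaging.read_camera(cam); cv2.imwrite(f'pics/{name}.png',im[:,:,::-1]); return im
def px2w(cam,u,v,z):
    c=imaging.calibration(cam);K=np.array(c['intrinsics']);E=np.array(c['extrinsics'])
    d=np.array([(u-K[0,2])/K[0,0],(v-K[1,2])/K[1,1]]);s=d.copy()
    for _ in range(20): s=d/(1+c['k1']*(s@s))
    r=E[:3,:3]@np.array([s[0],s[1],1]);o=E[:3,3]
    return o+r*(z-o[2])/r[2]
def w2px(cam,p):
    c=imaging.calibration(cam);K=np.array(c['intrinsics']);E=np.array(c['extrinsics'])
    q=E[:3,:3].T@(np.array(p)-E[:3,3]);s=q[:2]/q[2];s=s*(1+c['k1']*(s@s))
    return s[0]*K[0,0]+K[0,2],s[1]*K[1,1]+K[1,2]
E
python3 - <<'E'
from h import *
for c in('top','scene'):
    im=snap(c,c+'0'); k=imaging.calibration(c); print(c,np.round(k['extrinsics'],3).tolist(),np.round(k['intrinsics'],1).tolist(),k['k1'])
    cv2.imwrite(f'pics/{c}0b.png',cv2.resize(im[:,:,::-1],(800,600),interpolation=cv2.INTER_CUBIC))
o=bot.get_obs();print({k:np.round(v,3).tolist() for k,v in o.items()})
E
```

```text
pics
top [[0.021, -0.99, 0.138, 0.378], [-0.999, -0.024, -0.021, -0.012], [0.024, -0.138, -0.99, 0.959], [0.0, 0.0, 0.0, 1.0]] [[354.2, 0.0, 259.2], [0.0, 354.2, 195.8], [0.0, 0.0, 1.0]] -0.010042201832659373
scene [[-0.776, 0.519, -0.358, 0.935], [0.631, 0.632, -0.451, 0.51], [-0.007, -0.576, -0.817, 0.954], [0.0, 0.0, 0.0, 1.0]] [[462.1, 0.0, 256.3], [0.0, 462.1, 191.2], [0.0, 0.0, 1.0]] -0.04806269075595001
{'t': 0.1, 'q': [-1.225, 0.478, 0.022, 1.556, -0.012, 1.109, -0.083], 'joint_vel': [0.0, -0.002, -0.001, -0.002, -0.002, -0.001, -0.001], 'joint_torque': [0.003, -59.776, 1.613, -28.196, 0.013, 0.005, 0.0], 'eef_pos': [0.296, 0.606, 0.23], 'tool_rot': [-0.0, 0.225, 0.974, -0.001], 'contact_force': [-0.805, -0.039, -0.589], 'torque': [-0.008, 0.034, -0.031], 'grasp_force': 0.0, 'gripper_width': 0.999}
```

View pics/top0b.png

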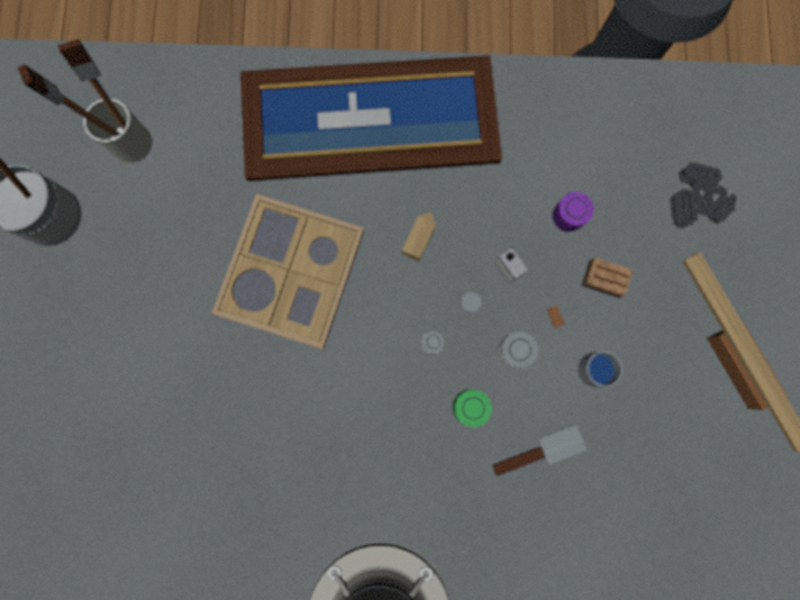

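View pics/scene0b.png

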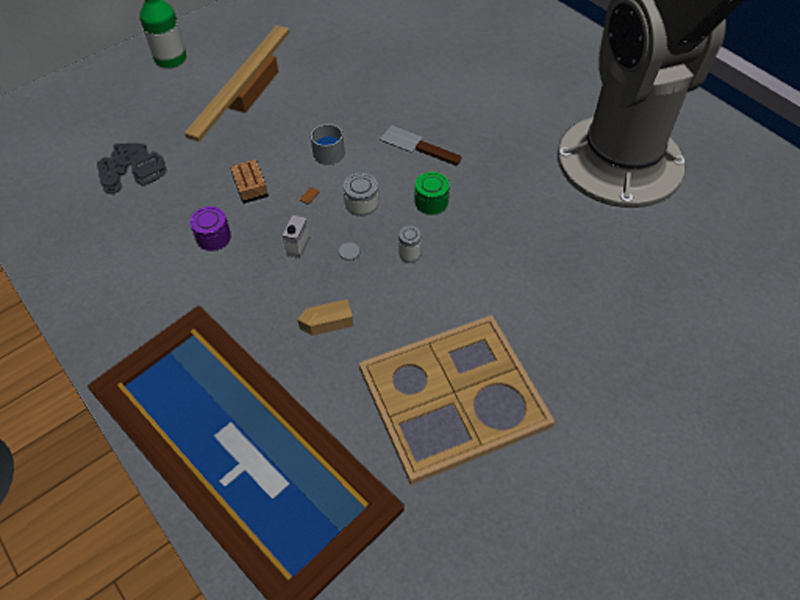

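The top view (800x600 scale) shows these candidates for the wide tin:
- Bare-lid tin with label (520,350). This is the one I choose.
- Green look-alike (473,408), purple look-alike (575,210) and the open blue tin (602,370). I leave all three.

For the slim tin, I choose (432,342), not the flat disc at (471,302). The block is at (608,277), not the wedge at (556,317) or the offcut at (420,236). The can is at (512,264). The tray is around (288,270). Next I'll check close crops.

```bash
python3 - <<'E'
import cv2
im=cv2.imread('pics/top0.png')
def crop(n,u0,v0,u1,v1,s):
    c=cv2.resize(im[v0:v1,u0:u1],None,fx=s,fy=s,interpolation=cv2.INTER_CUBIC)
    for u in range(u0,u1):
        if u%20==0: cv2.putText(c,str(u),((u-u0)*s,10),0,.35,(0,255,255),1);cv2.line(c,((u-u0)*s,12),((u-u0)*s,c.shape[0]),(0,255,255) ,1) if 0 else cv2.line(c,((u-u0)*s,12),((u-u0)*s,20),(0,255,255),1)
    for v in range(v0,v1):
        if v%20==0: cv2.putText(c,str(v),(0,(v-v0)*s+4),0,.35,(0,255,255),1);cv2.line(c,(24,(v-v0)*s),(32,(v-v0)*s),(0,255,255),1)
    cv2.imwrite(f'pics/{n}.png',c)
crop('obj',250,130,410,250,5); crop('tray',130,120,240,226,5)
E
```

```text
(no output)
```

View pics/obj.png

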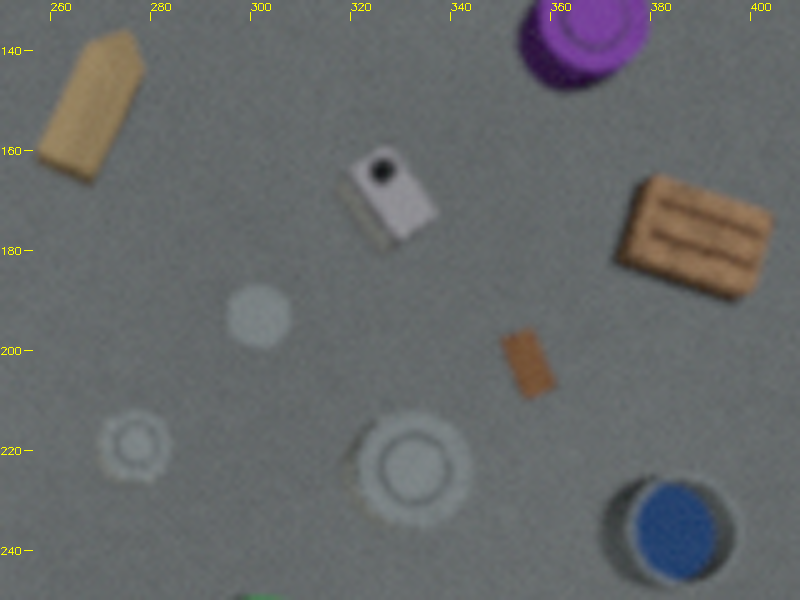

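View pics/tray.png

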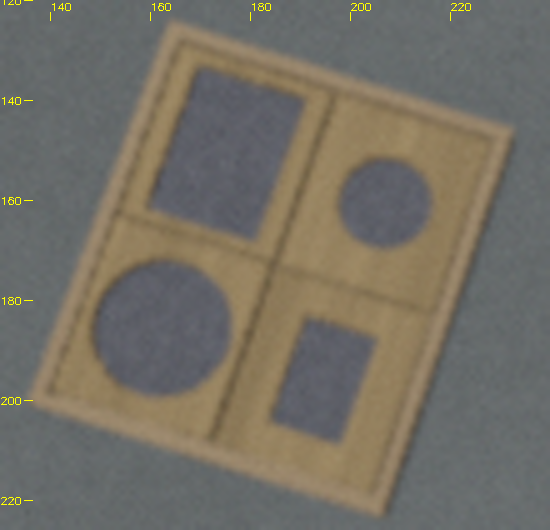

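```bash
python3 - <<'E'
from h import *
def P(pts,off,z): return np.array([px2w('top',u/5+off[0],v/5+off[1],z) for u,v in pts])
o=(250,130);t=(130,120)
def yaw(a,b): d=b-a; return round(np.degrees(np.arctan2(d[1],d[0])),1)
w=P([(414,468)],o,.048)[0];s=P([(137,445)],o,.055)[0];print('wide',w,'slim',s)
print('wide edge diam',np.linalg.norm(np.diff(P([(357,468),(472,468)],o,.048),axis=0)))
c=P([(387,145),(438,212),(400,242),(348,172)],o,.056);cap=P([(382,170)],o,.064)[0]
print('can',c.mean(0),'cap',cap,'L',np.linalg.norm(c[1]-c[0]),np.linalg.norm(c[2]-c[1]),'yaw',yaw(c[1],c[0]),yaw(c[2],c[3]),yaw(c.mean(0),cap))
b=P([(657,177),(774,215),(745,297),(632,258)],o,.032);g=P([(660,203),(765,235),(655,235),(755,265)],o,.032)
print('block',b.mean(0),g.mean(0),np.linalg.norm(b[1]-b[0]),np.linalg.norm(b[2]-b[1]),yaw(b[1],b[0]),yaw(g[1],g[0]),yaw(b[2],b[3]))
r=P([(170,22),(513,128),(383,515),(33,402)],t,.02)
print('tray',r.mean(0),[np.linalg.norm(r[i]-r[i-1]) for i in range(4)],yaw(r[2],r[1]),yaw(r[3],r[0]),yaw(r[1],r[0])-90,yaw(r[2],r[3])-90)
q=P([(199,66),(305,98),(257,241),(149,209)],t,.019);print('Nblock',q.mean(0),np.linalg.norm(q[1]-q[0]),np.linalg.norm(q[2]-q[1]))
q=P([(308,317),(377,338),(342,442),(270,420)],t,.019);print('Ncan',q.mean(0),np.linalg.norm(q[1]-q[0]),np.linalg.norm(q[2]-q[1]))
print('Nslim',P([(386,202)],t,.019),'Nwide',P([(162,328)],t,.019))
print('open',P([(683,532)],o,.048),'offcut',P([(90,108)],o,.028),'purple',P([(592,20)],o,.048),'green',px2w('top',473*.64,408*.64,.048),'disc',P([(259,316)],o,.003),'wedge',P([(528,363)],o,.003))
E
```

```text
wide [ 0.43723047 -0.2230629   0.048     ] slim [ 0.44541197 -0.07907786  0.055     ]
wide edge diam 0.05978219896971486
can [ 0.58039419 -0.21145008  0.056     ] cap [ 0.59045727 -0.20390231  0.064     ] L 0.04408772834527496 0.025975234591345188 yaw 37.1 36.5 36.9
block [ 0.56604491 -0.38374842  0.032     ] [ 0.56730129 -0.38744262  0.032     ] 0.06614596497779437 0.04847296811552157 73.1 74.2 72.0
tray [0.56694984 0.16851527 0.02      ] [np.float64(0.21961235829848047), np.float64(0.19712849282530037), np.float64(0.22105280503721048), np.float64(0.1956588079054145)] -16.3 -15.9 -16.099999999999994 -16.5
Nblock [0.62753285 0.19753414 0.019     ] 0.06081847351822083 0.08320556745493551
Ncan [0.50506636 0.13957921 0.019     ] 0.038794111327135145 0.05865004947430747
Nslim [[0.60258639 0.11071921 0.019     ]] Nwide [[0.5305185  0.22732136 0.019     ]]
open [[ 0.40722597 -0.36260514  0.048     ]] offcut [[ 0.62909753 -0.0531959   0.028     ]] purple [[ 0.6797272  -0.32128848  0.048     ]] green [ 0.3403003  -0.14547189  0.048     ] disc [[ 0.52141675 -0.1488549   0.003     ]] wedge [[ 0.49897962 -0.29677877  0.003     ]]
```

```bash
cat > d.py <<'E'
import sys
from h import *
# usage: d.py x y z phi  -> deltas in tool axes (phi: wanted azimuth of tool y, deg)
from scipy.spatial.transform import Rotation as R
def state():
    o=bot.get_obs();w,x,y,z=o['tool_rot'];M=R.from_quat([x,y,z,w]);return o,np.array(o['eef_pos']),M
o,p,M=state();m=M.as_matrix();phi=np.degrees(np.arctan2(m[1,1],m[0,1]))
print('t',round(o['t'],2),'p',p.round(4),'phi',phi.round(2),'tilt',np.degrees(np.arccos(-m[2,2])).round(2),'q',np.round(o['q'],2))
a=list(map(float,sys.argv[1:]))
for i in range(0,len(a),4):
    x,y,z,f=a[i:i+4]; print('to',a[i:i+4],'tool shift mm',(1000*m.T@(np.array([x,y,z])-p)).round(1),'rz total',((phi-f+180)%360-180).round(1))
    p=np.array([x,y,z]); r=np.radians(f); m=np.array([[-np.sin(r),np.cos(r),0],[np.cos(r),np.sin(r),0],[0,0,-1]]); phi=f
E
python3 d.py .296 .606 .231 74 .5 .25 .2 74 .4454 -.0791 .12 74
```

```text
t 0.1 p [0.2957 0.6062 0.2304] phi 64.0 tilt 0.09 q [-1.23  0.48  0.02  1.56 -0.01  1.11 -0.08]
to [0.296, 0.606, 0.231, 74.0] tool shift mm [-0.4 -0.  -0.6] rz total -10.0Traceback (most recent call last):
  File "d.py", line 11, in <module>
    x,y,z,f=a[i:i+4]; print('to',a[i:i+4],'tool shift mm',(1000*m.T@(np.array([x,y,z])-p)).round(1),'rz total',((phi-f+180)%360-180).round(1))
                                                                                                               ^^^^^^^^^^^^^^^^^^^^^^^^^^^
AttributeError: 'float' object has no attribute 'round'
```

Emit:
move_arm(
  commands=[
    [[0,0,0,0,0,-10,0.07]],
  ],
  squeeze=40,
)

```text
t: 0.22
eef_pos: [0.2957, 0.6064, 0.2306]
tool_rot: [-0.0, 0.137, 0.991, -0.001]
contact_force: [0.3, 0.4, -0.4]
gripper_width: 0.829
grasp_force: 0.0
```

```bash
sed -i "s/((phi-f+180)%360-180).round(1)/round(float((phi-f+180)%360-180),1)/" d.py; python3 d.py .5 .25 .2 74 .4454 -.0791 .12 74
```

```text
t 0.23 p [0.2957 0.6064 0.2306] phi 74.22 tilt 0.08 q [-1.2   0.48 -0.02  1.55  0.01  1.11  0.08]
to [0.5, 0.25, 0.2, 74.0] tool shift mm [-293.5 -287.4   31. ] rz total 0.2
to [0.4454, -0.0791, 0.12, 74.0] tool shift mm [ -38.2 -331.4   80. ] rz total 0.0
```

Emit:
move_arm(
  commands=[
    [[-0.0367,-0.0359,0.004,0,0,0,0.07],[-0.0367,-0.0359,0.004,0,0,0,0.07],[-0.0367,-0.0359,0.004,0,0,0,0.07],[-0.0367,-0.0359,0.004,0,0,0,0.07],[-0.0367,-0.0359,0.004,0,0,0,0.07],[-0.0367,-0.0359,0.004,0,0,0,0.07],[-0.0367,-0.0359,0.004,0,0,0,0.07],[-0.0367,-0.0359,0.004,0,0,0,0.07],[0,0,0,0,0,0,0.07]],
  ],
)

```text
t: 1.35
eef_pos: [0.5009, 0.2443, 0.1988]
tool_rot: [0.0, 0.143, 0.99, -0.001]
contact_force: [-0.4, 0.2, -0.1]
gripper_width: 0.816
grasp_force: 0.0
```

```bash
python3 d.py .4454 -.0791 .12 74
```

```text
t 1.35 p [0.5009 0.2443 0.1988] phi 73.53 tilt 0.15 q [-0.66  0.32  0.11  1.88 -0.04  0.95  0.75]
to [0.4454, -0.0791, 0.12, 74.0] tool shift mm [ -38.4 -325.7   79.6] rz total -0.5
```

Emit:
move_arm(
  commands=[
    [[-0.0048,-0.0414,0.01,0,0,0,0.07],[-0.0048,-0.0414,0.01,0,0,0,0.07],[-0.0048,-0.0414,0.01,0,0,0,0.07],[-0.0048,-0.0414,0.01,0,0,0,0.07],[-0.0048,-0.0414,0.01,0,0,0,0.07],[-0.0048,-0.0414,0.01,0,0,0,0.07],[-0.0048,-0.0414,0.01,0,0,0,0.07],[-0.0048,-0.0414,0.01,0,0,0,0.06],[0,0,0,0,0,0,0.06],[0,0,0,0,0,0,0.06]],
  ],
)

```text
t: 2.6
eef_pos: [0.4449, -0.0782, 0.1193]
tool_rot: [-0.0, 0.139, 0.99, 0.0]
contact_force: [-0.2, -0.6, -0.1]
gripper_width: 0.702
grasp_force: 0.0
```

```bash
python3 d.py .4454 -.0791 .12 74 .4454 -.0791 .017 74; python3 - <<'E'
from h import *
a=snap('scene','s1');b=snap('top','t1')
u,v=map(int,w2px('scene',(.445,-.079,.05)));print(u,v)
A=cv2.resize(a[v-50:v+50,u-60:u+60,::-1],None,fx=4,fy=4,interpolation=2)
u,v=map(int,w2px('top',(.445,-.079,.05)));print(u,v)
B=cv2.resize(b[v-60:v+60,u-40:u+40,::-1],(320,480),interpolation=2)
A=cv2.copyMakeBorder(A,0,80,0,0,0);cv2.imwrite('pics/c1.png',np.hstack([A,B]))
E
```

```text
t 2.6 p [ 0.4449 -0.0782  0.1193] phi 74.05 tilt 0.03 q [-0.17  0.27  0.23  2.19 -0.1   0.69  1.43]
to [0.4454, -0.0791, 0.12, 74.0] tool shift mm [-0.8 -0.7 -0.7] rz total 0.0
to [0.4454, -0.0791, 0.017, 74.0] tool shift mm [  0.   0. 103.] rz total 0.0
262 150
277 219
```

View pics/c1.png

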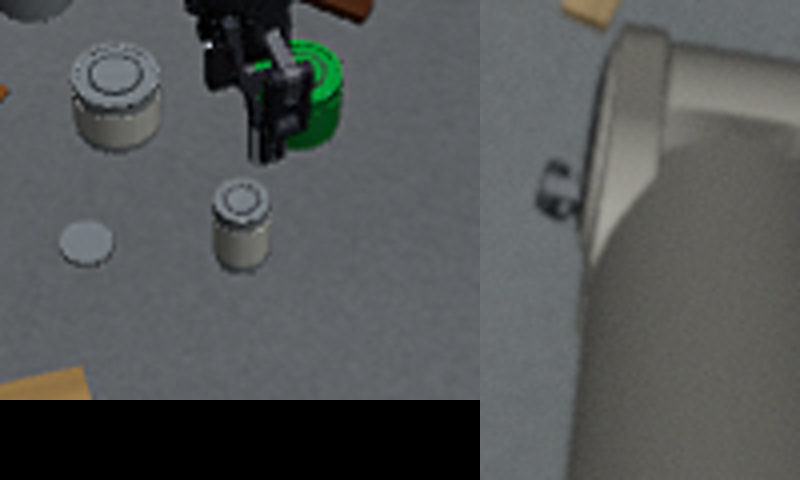

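The scene crop shows the fingers above the slim tin. Its lid is at (262,150), where I predicted it, so I'll descend and grip.

Emit:
move_arm(
  commands=[
    [[-0.0008,-0.0007,0.025,0,0,0,0.06],[0,0,0.026,0,0,0,0.06],[0,0,0.026,0,0,0,0.06],[0,0,0.025,0,0,0,0.06],[0,0,0,0,0,0,0.06],[0,0,0,0,0,0,0.03],[0,0,0,0,0,0,0.02],[0,0,0,0,0,0,0.02],[0,0,0,0,0,0,0.02],[0,0,0,0,0,0,0.02]],
  ],
  squeeze=40,
)

```text
t: 3.95
eef_pos: [0.4461, -0.0797, 0.0184]
tool_rot: [0.001, 0.139, 0.99, 0.0]
contact_force: [-1.0, 3.3, 7.2]
gripper_width: 0.413
grasp_force: 40.0
```

```bash
python3 d.py .4454 -.0791 .12 74 .6033 .1107 .12 74 .6033 .1107 .028 74
```

```text
t 3.95 p [ 0.4461 -0.0797  0.0184] phi 74.02 tilt 0.12 q [-0.1   0.47  0.17  2.24 -0.18  0.44  1.51]
to [0.4454, -0.0791, 0.12, 74.0] tool shift mm [   0.6    0.5 -101.6] rz total 0.0
to [0.6033, 0.1107, 0.12, 74.0] tool shift mm [-99.5 226.    0. ] rz total 0.0
to [0.6033, 0.1107, 0.028, 74.0] tool shift mm [ 0.  0. 92.] rz total 0.0
```

Emit:
move_arm(
  commands=[
    [[0,0,-0.02,0,0,0,0.02],[0,0,-0.03,0,0,0,0.02],[0,0,-0.03,0,0,0,0.02],[0,0,-0.022,0,0,0,0.02],[-0.0125,0.0283,0,0,0,0,0.02],[-0.0125,0.0283,0,0,0,0,0.02],[-0.0125,0.0283,0,0,0,0,0.02],[-0.0125,0.0283,0,0,0,0,0.02],[-0.0125,0.0283,0,0,0,0,0.02],[-0.0125,0.0283,0,0,0,0,0.02],[-0.0125,0.0283,0,0,0,0,0.02],[-0.0125,0.0283,0,0,0,0,0.02],[0,0,0,0,0,0,0.02],[0,0,0,0,0,0,0.02]],
  ],
)

```text
t: 5.7
eef_pos: [0.6031, 0.109, 0.1193]
tool_rot: [-0.0, 0.139, 0.99, -0.0]
contact_force: [0.3, -0.7, -0.9]
gripper_width: 0.41
grasp_force: 40.1
```

```bash
python3 d.py .6033 .1107 .034 74; python3 - <<'E'
from h import *
a=snap('scene','s2');u,v=map(int,w2px('scene',(.6,.11,.07)))
cv2.imwrite('pics/c2.png',cv2.resize(a[v-50:v+60,u-70:u+70,::-1],None,fx=4,fy=4,interpolation=2))
E
```

```text
t 5.7 p [0.6031 0.109  0.1193] phi 73.97 tilt 0.05 q [-0.43  0.5   0.19  1.82 -0.13  0.83  1.12]
to [0.6033, 0.1107, 0.034, 74.0] tool shift mm [ 0.3  1.7 85.3] rz total -0.0
```

View pics/c2.png

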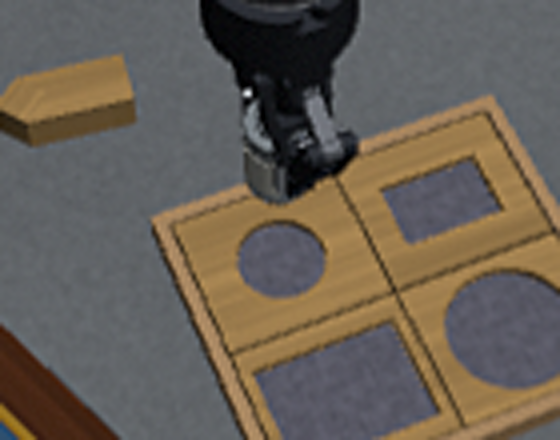

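The slim tin is held upright above the small round recess, seen at crop (282,258). I'll lower it now.

Emit:
move_arm(
  commands=[
    [[0.0003,0.0017,0.025,0,0,0,0.02],[0,0,0.025,0,0,0,0.02],[0,0,0.02,0,0,0,0.02],[0,0,0.01,0,0,0,0.02],[0,0,0.005,0,0,0,0.02],[0,0,0.003,0,0,0,0.02],[0,0,0,0,0,0,0.02]],
  ],
)

```text
t: 6.62
eef_pos: [0.6042, 0.1117, 0.0317]
tool_rot: [0.0, 0.139, 0.99, 0.0]
contact_force: [-0.1, 0.5, -0.2]
gripper_width: 0.409
grasp_force: 40.1
```

Emit:
move_arm(
  commands=[
    [[0,0,0.002,0,0,0,0.02],[0,0,0.001,0,0,0,0.02],[0,0,0,0,0,0,0.02]],
  ],
)

```text
t: 7.0
eef_pos: [0.6043, 0.1118, 0.0295]
tool_rot: [0.0, 0.139, 0.99, 0.0]
contact_force: [-2.1, -0.3, 7.7]
gripper_width: 0.412
grasp_force: 40.9
```

Emit:
move_arm(
  commands=[
    [[0,0,0,0,0,0,0.05],[0,0,0,0,0,0,0.055],[0,0,-0.005,0,0,0,0.06],[0,0,-0.025,0,0,0,0.06],[0,0,-0.03,0,0,0,0.06],[0,0,-0.03,0,0,0,0.06],[0,0,0,0,0,0,0.08]],
  ],
)

```text
t: 7.88
eef_pos: [0.6058, 0.1119, 0.1211]
tool_rot: [0.002, 0.139, 0.99, 0.001]
contact_force: [0.2, -0.3, 0.5]
gripper_width: 0.895
grasp_force: 0.0
```

```bash
python3 d.py .4375 -.223 .12 74 .4375 -.223 .012 74 .4375 -.223 .12 74 .531 .2267 .12 74
```

```text
t 7.88 p [0.6058 0.1119 0.1211] phi 73.99 tilt 0.3 q [-0.43  0.5   0.2   1.81 -0.13  0.83  1.12]
to [0.4375, -0.223, 0.12, 74.0] tool shift mm [ 6.930e+01 -3.684e+02 -2.000e-01] rz total -0.0
to [0.4375, -0.223, 0.012, 74.0] tool shift mm [  0.   0. 108.] rz total 0.0
to [0.4375, -0.223, 0.12, 74.0] tool shift mm [   0.    0. -108.] rz total 0.0
to [0.531, 0.2267, 0.12, 74.0] tool shift mm [ 34.1 458.1   0. ] rz total 0.0
```

Emit:
move_arm(
  commands=[
    [[0.0069,-0.0368,0,0,0,0,0.08],[0.0069,-0.0368,0,0,0,0,0.08],[0.0069,-0.0368,0,0,0,0,0.08],[0.0069,-0.0368,0,0,0,0,0.08],[0.0069,-0.0368,0,0,0,0,0.08],[0.0069,-0.0368,0,0,0,0,0.08],[0.0069,-0.0368,0,0,0,0,0.08],[0.0069,-0.0368,0,0,0,0,0.08],[0.0069,-0.0368,0,0,0,0,0.08],[0.0069,-0.0368,0,0,0,0,0.08],[0,0,0,0,0,0,0.08],[0,0,0,0,0,0,0.08]],
  ],
)

```text
t: 9.38
eef_pos: [0.436, -0.2226, 0.1178]
tool_rot: [-0.0, 0.139, 0.99, 0.0]
contact_force: [-0.5, -0.5, -0.5]
gripper_width: 0.936
grasp_force: 0.0
```

```bash
python3 d.py .4375 -.223 .12 74 .4375 -.223 .014 74; python3 - <<'E'
from h import *
a=snap('scene','s3');u,v=map(int,w2px('scene',(.4375,-.223,.048)));print(u,v)
A=cv2.resize(a[v-60:v+50,u-70:u+70,::-1],None,fx=3,fy=3,interpolation=2)
u,v=map(int,w2px('scene',(.6033,.1107,.066)));print(u,v)
B=cv2.resize(a[v-55:v+55,u-50:u+70,::-1],None,fx=3,fy=3,interpolation=2)
cv2.imwrite('pics/c3.png',np.hstack([A,B]))
E
```

```text
t 9.38 p [ 0.436  -0.2226  0.1178] phi 74.0 tilt 0.05 q [ 0.12  0.33  0.27  2.11 -0.14  0.72  1.77]
to [0.4375, -0.223, 0.12, 74.0] tool shift mm [-1.6 -0.  -2.2] rz total -0.0
to [0.4375, -0.223, 0.014, 74.0] tool shift mm [  0.   0. 106.] rz total 0.0
230 117
262 230
```

View pics/c3.png

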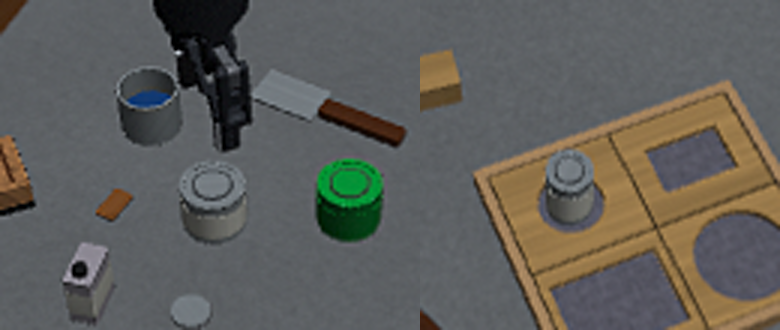

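The slim tin stands in its recess. The wide tin's lid is at crop (212,184), within 1 px of my prediction, and the fingers are above it with the open tin clear. I'll descend.

Emit:
move_arm(
  commands=[
    [[-0.0015,0,0.025,0,0,0,0.08],[0,0,0.03,0,0,0,0.08],[0,0,0.03,0,0,0,0.08],[0,0,0.02,0,0,0,0.08],[0,0,0,0,0,0,0.08],[0,0,0,0,0,0,0.05],[0,0,0,0,0,0,0.045],[0,0,0,0,0,0,0.045],[0,0,0,0,0,0,0.045],[0,0,0,0,0,0,0.045]],
  ],
  squeeze=45,
)

```text
t: 10.68
eef_pos: [0.4384, -0.2233, 0.0143]
tool_rot: [0.001, 0.139, 0.99, 0.0]
contact_force: [-0.4, 2.8, 7.3]
gripper_width: 0.689
grasp_force: 49.2
```

```bash
python3 d.py .4375 -.223 .12 74 .531 .2267 .12 74
```

```text
t 10.68 p [ 0.4384 -0.2233  0.0143] phi 74.03 tilt 0.1 q [ 0.18  0.52  0.2   2.15 -0.22  0.48  1.84]
to [0.4375, -0.223, 0.12, 74.0] tool shift mm [ 8.000e-01  1.000e-01 -1.057e+02] rz total 0.0
to [0.531, 0.2267, 0.12, 74.0] tool shift mm [ 34.1 458.1   0. ] rz total 0.0
```

Emit:
move_arm(
  commands=[
    [[0,0,-0.02,0,0,0,0.045],[0,0,-0.03,0,0,0,0.045],[0,0,-0.03,0,0,0,0.045],[0,0,-0.025,0,0,0,0.045],[0.0028,0.0382,0,0,0,0,0.045],[0.0028,0.0382,0,0,0,0,0.045],[0.0028,0.0382,0,0,0,0,0.045],[0.0028,0.0382,0,0,0,0,0.045],[0.0028,0.0382,0,0,0,0,0.045],[0.0028,0.0382,0,0,0,0,0.045],[0.0028,0.0382,0,0,0,0,0.045],[0.0028,0.0382,0,0,0,0,0.045],[0.0028,0.0382,0,0,0,0,0.045],[0.0028,0.0382,0,0,0,0,0.045],[0.0028,0.0382,0,0,0,0,0.045],[0.0028,0.0382,0,0,0,0,0.045],[0,0,0,0,0,0,0.045],[0,0,0,0,0,0,0.045]],
  ],
)

```text
t: 12.92
eef_pos: [0.5313, 0.2256, 0.1181]
tool_rot: [-0.0, 0.139, 0.99, -0.0]
contact_force: [-0.8, -0.8, -2.5]
gripper_width: 0.689
grasp_force: 49.3
```

```bash
python3 d.py .531 .2267 .0255 74
```

```text
t 12.93 p [0.5313 0.2256 0.1181] phi 73.99 tilt 0.06 q [-0.63  0.45  0.16  1.9  -0.09  0.79  0.87]
to [0.531, 0.2267, 0.0255, 74.0] tool shift mm [ 0.5  1.1 92.6] rz total -0.0
```

Emit:
move_arm(
  commands=[
    [[0.0005,0.001,0.025,0,0,0,0.045],[0,0,0.028,0,0,0,0.045],[0,0,0.022,0,0,0,0.045],[0,0,0.01,0,0,0,0.045],[0,0,0.006,0,0,0,0.045],[0,0,0.002,0,0,0,0.045],[0,0,0,0,0,0,0.045],[0,0,0,0,0,0,0.045]],
  ],
)

```text
t: 13.92
eef_pos: [0.5318, 0.2277, 0.0259]
tool_rot: [0.0, 0.139, 0.99, 0.0]
contact_force: [-0.1, 0.4, -2.1]
gripper_width: 0.688
grasp_force: 49.4
```

Emit:
move_arm(
  commands=[
    [[0,0,0.0015,0,0,0,0.045],[0,0,0,0,0,0,0.045],[0,0,0,0,0,0,0.07],[0,0,0,0,0,0,0.075],[0,0,-0.005,0,0,0,0.08],[0,0,-0.025,0,0,0,0.08],[0,0,-0.03,0,0,0,0.08],[0,0,-0.03,0,0,0,0.08],[0,0,0,0,0,0,0.06]],
  ],
)

```text
t: 15.05
eef_pos: [0.5331, 0.2283, 0.1164]
tool_rot: [0.002, 0.139, 0.99, 0.002]
contact_force: [-0.0, -1.2, 0.2]
gripper_width: 0.748
grasp_force: 0.0
```

```bash
python3 d.py .5804 -.2114 .13 74 .5804 -.2114 .13 -53
```

```text
t 15.05 p [0.5331 0.2283 0.1164] phi 73.99 tilt 0.29 q [-0.63  0.46  0.16  1.9  -0.1   0.79  0.87]
to [0.5804, -0.2114, 0.13, 74.0] tool shift mm [-166.8 -409.5  -14.5] rz total -0.0
to [0.5804, -0.2114, 0.13, -53.0] tool shift mm [0. 0. 0.] rz total 127.0
```

Emit:
move_arm(
  commands=[
    [[-0.0139,-0.0341,-0.001,0,0,0,0.06],[-0.0139,-0.0341,-0.001,0,0,0,0.06],[-0.0139,-0.0341,-0.001,0,0,0,0.06],[-0.0139,-0.0341,-0.001,0,0,0,0.06],[-0.0139,-0.0341,-0.001,0,0,0,0.06],[-0.0139,-0.0341,-0.001,0,0,0,0.06],[-0.0139,-0.0341,-0.001,0,0,0,0.06],[-0.0139,-0.0341,-0.001,0,0,0,0.06],[-0.0139,-0.0341,-0.001,0,0,0,0.06],[-0.0139,-0.0341,-0.001,0,0,0,0.06],[-0.0139,-0.0341,-0.001,0,0,0,0.06],[-0.0139,-0.0341,-0.001,0,0,0,0.06],[0,0,0,0,0,0,0.06]],
  ],
)

```text
t: 16.68
eef_pos: [0.5779, -0.2159, 0.1251]
tool_rot: [-0.0, 0.142, 0.99, -0.001]
contact_force: [-0.3, 0.0, 0.5]
gripper_width: 0.7
grasp_force: 0.0
```

Emit:
move_arm(
  commands=[
    [[0,0,0,0,0,10.6,0.06],[0,0,0,0,0,10.6,0.06],[0,0,0,0,0,10.6,0.06],[0,0,0,0,0,10.6,0.06],[0,0,0,0,0,10.6,0.06],[0,0,0,0,0,10.6,0.06],[0,0,0,0,0,10.6,0.06],[0,0,0,0,0,10.6,0.06],[0,0,0,0,0,10.6,0.06],[0,0,0,0,0,10.6,0.06],[0,0,0,0,0,10.6,0.06],[0,0,0,0,0,10.6,0.06],[0,0,0,0,0,0,0.06],[0,0,0,0,0,0,0.06]],
  ],
)

```text
t: 18.42
eef_pos: [0.5788, -0.2111, 0.1253]
tool_rot: [-0.0, 0.948, 0.318, -0.0]
contact_force: [0.5, -1.1, -0.1]
gripper_width: 0.703
grasp_force: 0.0
```

```bash
python3 d.py .5804 -.2114 .13 -53 .5804 -.2114 .02 -53; python3 - <<'E'
from h import *
a=snap('scene','s4');u,v=map(int,w2px('scene',(.5804,-.2114,.056)));print(u,v)
A=cv2.resize(a[v-60:v+50,u-60:u+60,::-1],None,fx=3,fy=3,interpolation=2)
u,v=map(int,w2px('scene',(.567,.1685,.05)));print(u,v)
B=cv2.resize(a[v-55:v+55,u-70:u+70,::-1],None,fx=3,fy=3,interpolation=2)
cv2.imwrite('pics/c4.png',np.hstack([A,B]))
E
```

```text
t 18.43 p [ 0.5788 -0.2111  0.1253] phi -52.96 tilt 0.05 q [-0.31  0.63  0.8   1.83 -0.56  0.92 -0.19]
to [0.5804, -0.2114, 0.13, -53.0] tool shift mm [ 1.1  1.2 -4.7] rz total 0.0
to [0.5804, -0.2114, 0.02, -53.0] tool shift mm [  0.   0. 110.] rz total 0.0
189 143
291 242
```

View pics/c4.png

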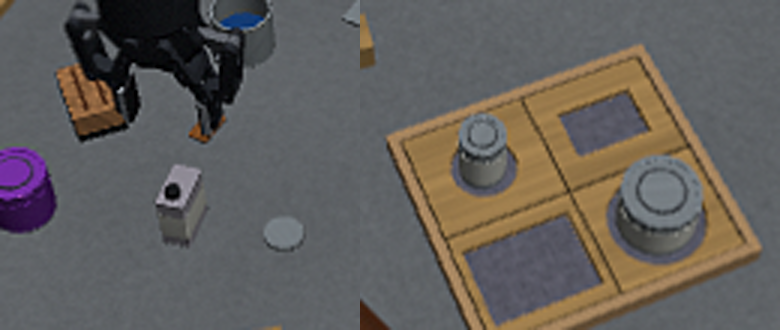

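```bash
python3 - <<'E'
from h import *
f=lambda x,y,z: px2w('scene',129+x/3,83+y/3,z).round(4)
print([f(*p,.056) for p in((172,166),(205,172),(193,215),(157,205),(181,190))],f(173,191,.064))
E
```

```text
[array([ 0.5757, -0.2315,  0.056 ]), array([ 0.5575, -0.2075,  0.056 ]), array([ 0.5929, -0.1744,  0.056 ]), array([ 0.6102, -0.203 ,  0.056 ]), array([ 0.5851, -0.2038,  0.056 ])] [ 0.594  -0.2009  0.064 ]
```

```bash
python3 d.py .582 -.209 .1253 -53 .582 -.209 .019 -53
```

```text
t 18.48 p [ 0.5788 -0.2114  0.1255] phi -53.01 tilt 0.03 q [-0.31  0.63  0.8   1.83 -0.56  0.92 -0.19]
to [0.582, -0.209, 0.1253, -53.0] tool shift mm [3.9 0.  0.2] rz total -0.0
to [0.582, -0.209, 0.019, -53.0] tool shift mm [  0.    0.  106.3] rz total 0.0
```

Emit:
move_arm(
  commands=[
    [[0.004,0,0.025,0,0,0,0.06],[0,0,0.03,0,0,0,0.06],[0,0,0.03,0,0,0,0.06],[0,0,0.02,0,0,0,0.06],[0,0,0,0,0,0,0.06],[0,0,0,0,0,0,0.03],[0,0,0,0,0,0,0.015],[0,0,0,0,0,0,0.015],[0,0,0,0,0,0,0.015],[0,0,0,0,0,0,0.015]],
  ],
  squeeze=40,
)

```text
t: 19.73
eef_pos: [0.583, -0.2099, 0.022]
tool_rot: [0.001, 0.949, 0.316, 0.001]
contact_force: [-0.2, 0.3, 6.7]
gripper_width: 0.298
grasp_force: 41.0
```

```bash
python3 d.py .582 -.209 .12 -53 .5053 .1395 .12 -53 .5053 .1395 .12 -106
```

```text
t 19.73 p [ 0.583  -0.2099  0.022 ] phi -53.2 tilt 0.12 q [-0.23  0.76  0.67  1.87 -0.68  0.75 -0.1 ]
to [0.582, -0.209, 0.12, -53.0] tool shift mm [ -0.1  -1.2 -98. ] rz total -0.2
to [0.5053, 0.1395, 0.12, -53.0] tool shift mm [ 148.5 -324.5    0. ] rz total 0.0
to [0.5053, 0.1395, 0.12, -106.0] tool shift mm [0. 0. 0.] rz total 53.0
```

Emit:
move_arm(
  commands=[
    [[0,0,-0.02,0,0,0,0.015],[0,0,-0.03,0,0,0,0.015],[0,0,-0.03,0,0,0,0.015],[0,0,-0.02,0,0,0,0.015],[0.0149,-0.0325,0,0,0,0,0.015],[0.0149,-0.0325,0,0,0,0,0.015],[0.0149,-0.0325,0,0,0,0,0.015],[0.0149,-0.0325,0,0,0,0,0.015],[0.0149,-0.0325,0,0,0,0,0.015],[0.0149,-0.0325,0,0,0,0,0.015],[0.0149,-0.0325,0,0,0,0,0.015],[0.0149,-0.0325,0,0,0,0,0.015],[0.0149,-0.0325,0,0,0,0,0.015],[0.0149,-0.0325,0,0,0,0,0.015],[0,0,0,0,0,0,0.015]],
  ],
)

```text
t: 21.6
eef_pos: [0.5059, 0.1436, 0.1208]
tool_rot: [-0.001, 0.948, 0.318, -0.0]
contact_force: [-0.2, -0.4, -1.0]
gripper_width: 0.3
grasp_force: 40.1
```

Emit:
move_arm(
  commands=[
    [[0,0,0,0,0,10.6,0.015],[0,0,0,0,0,10.6,0.015],[0,0,0,0,0,10.6,0.015],[0,0,0,0,0,10.6,0.015],[0,0,0,0,0,10.6,0.015],[0,0,0,0,0,0,0.015],[0,0,0,0,0,0,0.015]],
  ],
)

```text
t: 22.48
eef_pos: [0.5068, 0.1396, 0.1209]
tool_rot: [0.0, 0.99, -0.139, -0.0]
contact_force: [-0.8, 0.5, -1.4]
gripper_width: 0.299
grasp_force: 40.1
```

```bash
python3 d.py .5053 .1395 .05 -106; python3 - <<'E'
from h import *
a=snap('scene','s5');u,v=map(int,w2px('scene',(.52,.14,.09)));print(u,v)
cv2.imwrite('pics/c5.png',cv2.resize(a[v-60:v+60,u-70:u+70,::-1],None,fx=4,fy=4,interpolation=2))
E
```

```text
t 22.48 p [0.5068 0.1396 0.1209] phi -106.04 tilt 0.01 q [-1.19  0.65  1.11  2.06 -0.75  0.91 -1.51]
to [0.5053, 0.1395, 0.05, -106.0] tool shift mm [-1.4  0.5 70.9] rz total -0.0
299 213
```

View pics/c5.png

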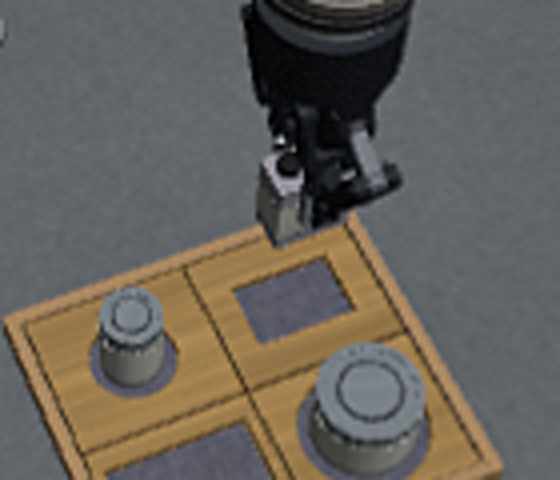

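```bash
python3 - <<'E'
from h import *
p=lambda x,y,z: px2w('scene',229+x/4,153+y/4,z)
t=np.array([.5068,.1396]);ex=np.array([np.cos(np.radians(-16)),np.sin(np.radians(-16))]);ey=np.array([-ex[1],ex[0]])
for n,q in dict(cap=p(288,162,.162),A=p(259,183,.155),B=p(302,191,.155),a=p(268,245,.099)).items():
    d=q[:2]-t;print(n,q.round(4),(d@ex).round(4),(d@ey).round(4))
E
```

```text
cap [0.5192 0.1363 0.162 ] 0.0128 0.0003
A [0.5363 0.1333 0.155 ] 0.0301 0.0021
B [0.5223 0.1513 0.155 ] 0.0117 0.0156
a [0.5318 0.1407 0.099 ] 0.0238 0.008
```

The can is held long side along the recess. Its cap measures +12.8 mm from the tool centre against a nominal 12, so the can is centred in the grip. I'll lower it.

Emit:
move_arm(
  commands=[
    [[-0.0014,0,0.025,0,0,0,0.015],[0,0,0.025,0,0,0,0.015],[0,0,0.02,0,0,0,0.015],[0,0,0.01,0,0,0,0.015],[0,0,0.005,0,0,0,0.015],[0,0,0.002,0,0,0,0.015],[0,0,0.001,0,0,0,0.015],[0,0,0,0,0,0,0.015]],
  ],
)

```text
t: 23.52
eef_pos: [0.5056, 0.1406, 0.0331]
tool_rot: [-0.0, 0.99, -0.141, 0.0]
contact_force: [0.1, 0.0, -1.1]
gripper_width: 0.299
grasp_force: 40.1
```

Emit:
move_arm(
  commands=[
    [[0,0,0.0015,0,0,0,0.015],[0,0,0,0,0,0,0.015]],
  ],
)

```text
t: 23.78
eef_pos: [0.5057, 0.1405, 0.033]
tool_rot: [-0.001, 0.99, -0.141, -0.0]
contact_force: [-6.8, 0.3, 19.4]
gripper_width: 0.302
grasp_force: 42.8
```

Emit:
move_arm(
  commands=[
    [[0,0,0,0,0,0,0.035],[0,0,0,0,0,0,0.045],[0,0,-0.005,0,0,0,0.045],[0,0,-0.025,0,0,0,0.045],[0,0,-0.03,0,0,0,0.05],[0,0,-0.04,0,0,0,0.06],[0,0,0,0,0,-10.5,0.075],[0,0,0,0,0,-10.5,0.075],[0,0,0,0,0,-10.5,0.075],[0,0,0,0,0,-10.5,0.075],[0,0,0,0,0,-10.5,0.075],[0,0,0,0,0,-10.5,0.075],[0,0,0,0,0,-10.5,0.075],[0,0,0,0,0,-10.5,0.075],[0,0,0,0,0,-5,0.075],[0,0,0,0,0,0,0.075]],
  ],
)

```text
t: 25.78
eef_pos: [0.5054, 0.1402, 0.1315]
tool_rot: [-0.0, 0.805, 0.593, 0.0]
contact_force: [0.2, 0.2, -0.1]
gripper_width: 0.883
grasp_force: 0.0
```

```bash
python3 d.py .5665 -.3855 .12 -17
```

```text
t 25.77 p [0.5054 0.1402 0.1315] phi -17.28 tilt 0.02 q [-0.95  0.44  0.72  2.04 -0.4   0.8  -0.3 ]
to [0.5665, -0.3855, 0.12, -17.0] tool shift mm [-483.8  214.4   11.4] rz total -0.3
```

Emit:
move_arm(
  commands=[
    [[-0.0372,0.0165,0.0009,0,0,0,0.075],[-0.0372,0.0165,0.0009,0,0,0,0.075],[-0.0372,0.0165,0.0009,0,0,0,0.075],[-0.0372,0.0165,0.0009,0,0,0,0.075],[-0.0372,0.0165,0.0009,0,0,0,0.075],[-0.0372,0.0165,0.0009,0,0,0,0.075],[-0.0372,0.0165,0.0009,0,0,0,0.075],[-0.0372,0.0165,0.0009,0,0,0,0.075],[-0.0372,0.0165,0.0009,0,0,0,0.075],[-0.0372,0.0165,0.0009,0,0,0,0.075],[-0.0372,0.0165,0.0009,0,0,0,0.075],[-0.0372,0.0165,0.0009,0,0,0,0.075],[-0.0372,0.0165,0.0009,0,0,0,0.075],[0,0,0,0,0,0,0.075],[0,0,0,0,0,0,0.075]],
  ],
)

```text
t: 27.65
eef_pos: [0.5672, -0.3843, 0.1191]
tool_rot: [-0.001, 0.805, 0.593, -0.0]
contact_force: [-0.1, 0.8, 0.1]
gripper_width: 0.88
grasp_force: 0.0
```

```bash
python3 d.py .5665 -.3855 .008 -17; python3 - <<'E'
from h import *
a=snap('scene','s6');u,v=map(int,w2px('scene',(.5665,-.3855,.032)));print(u,v)
A=cv2.resize(a[v-55:v+55,u-65:u+65,::-1],None,fx=3,fy=3,interpolation=2)
u,v=map(int,w2px('scene',(.567,.1685,.05)));print(u,v)
B=cv2.resize(a[v-55:v+55,u-65:u+65,::-1],None,fx=3,fy=3,interpolation=2)
cv2.imwrite('pics/c6.png',np.hstack([A,B]))
E
```

```text
t 27.65 p [ 0.5672 -0.3843  0.1191] phi -17.26 tilt 0.06 q [ 0.08  0.69  0.65  1.65 -0.49  0.96  0.6 ]
to [0.5665, -0.3855, 0.008, -17.0] tool shift mm [ -1.4  -0.2 111.1] rz total -0.3
159 110
291 242
```

View pics/c6.png

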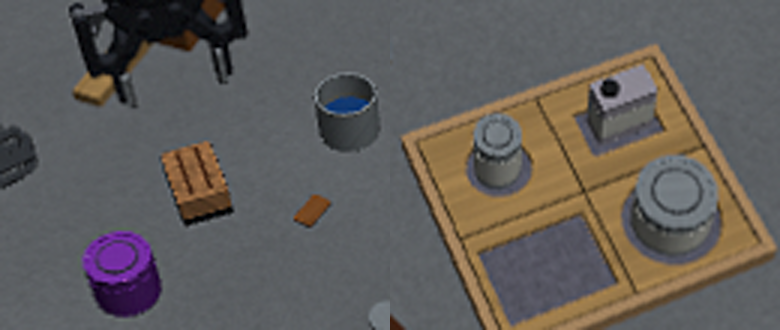

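```bash
python3 - <<'E'
from h import *
c=np.array([px2w('scene',94+x/3,55+y/3,.032) for x,y in((162,154),(212,142),(230,189),(180,204))]);print(c.mean(0).round(4),np.linalg.norm(c[2]-c[1]),np.linalg.norm(c[1]-c[0]))
d=c[2]-c[1]+c[3]-c[0];print(np.degrees(np.arctan2(d[1],d[0])))
E
python3 d.py .5675 -.384 .008 -17
```

```text
[ 0.57   -0.3803  0.032 ] 0.06620582682762813 0.048071464245902924
72.24522440111815
t 27.7 p [ 0.5676 -0.3835  0.1192] phi -17.18 tilt 0.07 q [ 0.08  0.69  0.65  1.65 -0.49  0.96  0.6 ]
to [0.5675, -0.384, 0.008, -17.0] tool shift mm [ -0.6   0.2 111.2] rz total -0.2
```

The can stands in its recess. The block is at (.568,-.383) and the tool is over it, clear of the neighbours. I'll descend.

Emit:
move_arm(
  commands=[
    [[0,0,0.03,0,0,0,0.075],[0,0,0.03,0,0,0,0.075],[0,0,0.03,0,0,0,0.075],[0,0,0.02,0,0,0,0.075],[0,0,0.001,0,0,0,0.075],[0,0,0,0,0,0,0.04],[0,0,0,0,0,0,0.035],[0,0,0,0,0,0,0.035],[0,0,0,0,0,0,0.035],[0,0,0,0,0,0,0.035]],
  ],
  squeeze=45,
)

```text
t: 28.95
eef_pos: [0.5683, -0.3857, 0.0102]
tool_rot: [0.001, 0.805, 0.593, 0.001]
contact_force: [-0.2, 0.9, 6.5]
gripper_width: 0.553
grasp_force: 48.6
```

```bash
python3 d.py .568 -.383 .11 -17 .6285 .1978 .11 -17 .6285 .1978 .11 74
```

```text
t 28.95 p [ 0.5683 -0.3857  0.0102] phi -17.21 tilt 0.15 q [ 0.13  0.82  0.56  1.69 -0.58  0.79  0.66]
to [0.568, -0.383, 0.11, -17.0] tool shift mm [  2.5  -0.8 -99.8] rz total -0.2
to [0.6285, 0.1978, 0.11, -17.0] tool shift mm [ 573.1 -112.     0. ] rz total 0.0
to [0.6285, 0.1978, 0.11, 74.0] tool shift mm [0. 0. 0.] rz total -91.0
```

Emit:
move_arm(
  commands=[
    [[0,0,-0.02,0,0,0,0.035],[0,0,-0.03,0,0,0,0.035],[0,0,-0.03,0,0,0,0.035],[0,0,-0.03,0,0,0,0.035],[0.0382,-0.0075,0,0,0,0,0.035],[0.0382,-0.0075,0,0,0,0,0.035],[0.0382,-0.0075,0,0,0,0,0.035],[0.0382,-0.0075,0,0,0,0,0.035],[0.0382,-0.0075,0,0,0,0,0.035],[0.0382,-0.0075,0,0,0,0,0.035],[0.0382,-0.0075,0,0,0,0,0.035],[0.0382,-0.0075,0,0,0,0,0.035],[0.0382,-0.0075,0,0,0,0,0.035],[0.0382,-0.0075,0,0,0,0,0.035],[0.0382,-0.0075,0,0,0,0,0.035],[0.0382,-0.0075,0,0,0,0,0.035],[0.0382,-0.0075,0,0,0,0,0.035],[0.0382,-0.0075,0,0,0,0,0.035],[0.0382,-0.0075,0,0,0,0,0.035],[0,0,0,0,0,0,0.035]],
  ],
)

```text
t: 31.45
eef_pos: [0.629, 0.2008, 0.1192]
tool_rot: [-0.001, 0.803, 0.596, 0.001]
contact_force: [-0.5, 0.7, -0.2]
gripper_width: 0.555
grasp_force: 47.8
```

Emit:
move_arm(
  commands=[
    [[0,0,0,0,0,-10.1,0.035],[0,0,0,0,0,-10.1,0.035],[0,0,0,0,0,-10.1,0.035],[0,0,0,0,0,-10.1,0.035],[0,0,0,0,0,-10.1,0.035],[0,0,0,0,0,-10.1,0.035],[0,0,0,0,0,-10.1,0.035],[0,0,0,0,0,-10.1,0.035],[0,0,0,0,0,-10.1,0.035],[0,0,0,0,0,0,0.035],[0,0,0,0,0,0,0.035]],
  ],
)

```text
t: 32.83
eef_pos: [0.6294, 0.1948, 0.119]
tool_rot: [0.0, 0.144, 0.99, -0.0]
contact_force: [-0.2, -0.5, -1.1]
gripper_width: 0.556
grasp_force: 47.8
```

```bash
python3 d.py .6285 .1978 .0215 74; python3 - <<'E'
from h import *
a=snap('scene','s7');u,v=map(int,w2px('scene',(.62,.19,.09)));print(u,v)
cv2.imwrite('pics/c7.png',cv2.resize(a[v-60:v+60,u-70:u+70,::-1],None,fx=4,fy=4,interpolation=2))
E
```

```text
t 32.83 p [0.6294 0.1948 0.119 ] phi 73.45 tilt 0.03 q [-0.58  0.58  0.27  1.71 -0.19  0.88  1.04]
to [0.6285, 0.1978, 0.0215, 74.0] tool shift mm [ 1.8  2.6 97.5] rz total -0.6
280 254
```

View pics/c7.png

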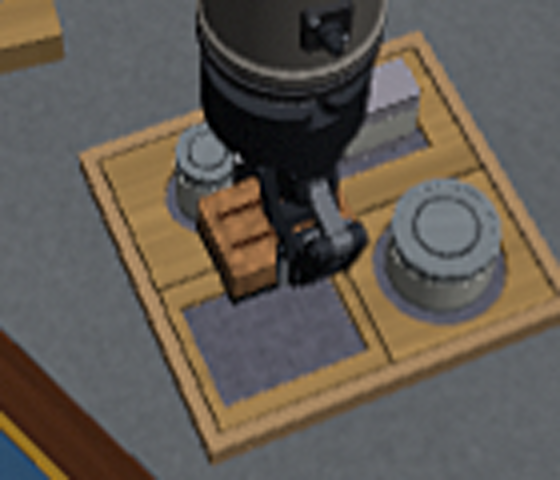

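```bash
python3 - <<'E'
from h import *
p=lambda x,y,z: px2w('scene',210+x/4,194+y/4,z)
t=np.array([.6294,.1948]);ex=np.array([np.cos(np.radians(-16.5)),np.sin(np.radians(-16.5))]);ey=np.array([-ex[1],ex[0]])
for q in (p(198,203,.141),p(231,270,.141),p(237,301,.109)):
    d=q[:2]-t;print(q.round(4),(d@ex).round(4),(d@ey).round(4))
E
```

```text
[0.6558 0.1662 0.141 ] 0.0334 -0.0199
[0.6668 0.205  0.141 ] 0.033 0.0204
[0.6649 0.2081 0.109 ] 0.0303 0.0228
```

The block is held level. Its +x end is 33 mm from the tool centre against a nominal 35, which is well within the fit. I'll lower it.

Emit:
move_arm(
  commands=[
    [[0.0008,0.0026,0.025,0,0,-0.5,0.035],[0,0,0.03,0,0,0,0.035],[0,0,0.022,0,0,0,0.035],[0,0,0.01,0,0,0,0.035],[0,0,0.006,0,0,0,0.035],[0,0,0.003,0,0,0,0.035],[0,0,0.001,0,0,0,0.035],[0,0,0,0,0,0,0.035]],
  ],
)

```text
t: 33.88
eef_pos: [0.6296, 0.1985, 0.0221]
tool_rot: [0.0, 0.137, 0.991, 0.0]
contact_force: [1.1, 0.2, -0.8]
gripper_width: 0.551
grasp_force: 47.8
```

Emit:
move_arm(
  commands=[
    [[0,0,0.0015,0,0,0,0.035],[0,0,0,0,0,0,0.035],[0,0,0,0,0,0,0.058],[0,0,0,0,0,0,0.064],[0,0,-0.005,0,0,0,0.065],[0,0,-0.025,0,0,0,0.065],[0,0,-0.03,0,0,0,0.065],[0,0,-0.04,0,0,0,0.065],[0,0.04,-0.04,0,0,0,0.065],[0,0.06,-0.02,0,0,0,0.065],[0,0.06,0,0,0,0,0.065],[0,0.06,0,0,0,0,0.065],[0,0,0,0,0,0,0.065]],
  ],
)

```text
t: 35.5
eef_pos: [0.6868, 0.417, 0.1783]
tool_rot: [-0.001, 0.134, 0.991, 0.001]
contact_force: [-0.9, 0.1, -0.3]
gripper_width: 0.763
grasp_force: 0.0
```

```bash
python3 - <<'E'
from h import *
a=snap('scene','s8');b=snap('top','t8')
u,v=map(int,w2px('scene',(.567,.1685,.05)))
A=cv2.resize(a[v-60:v+60,u-65:u+65,::-1],None,fx=3,fy=3,interpolation=2)
B=cv2.resize(b[120:240,130:260,::-1],None,fx=3,fy=3,interpolation=2)
cv2.imwrite('pics/c8.png',np.hstack([A,B]))
# change of open tin and offcut in the pictures
a0=cv2.imread('pics/scene0.png')[:,:,::-1]
for n,p in dict(open=(.407,-.3626,.03),offcut=(.629,-.053,.015)).items():
    u,v=map(int,w2px('scene',p));print(n,cv2.absdiff(a0,a)[v-18:v+18,u-22:u+22].mean())
E
```

```text
open 0.8095538720538721
offcut 0.7800925925925926
```

View pics/c8.png

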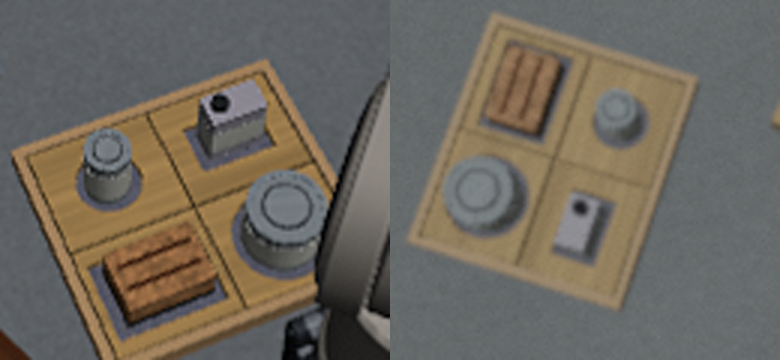

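All four kit things are seated and aligned in their recesses. The open tin and the offcut haven't moved.

```bash
python3 -c "
from station import bot
print(bot.hand_in())"
```

```text
the job is handed in; nothing more can be done
None
```

I packed all four kit things into their recesses, left the open tin and the offcut where they stood, and handed the job in at about 36 s; hand-in returned no verdict.

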